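# Count to the third gap and push the module home

### The job

Count the gaps of the chamber rack by touch: set a fingertip on top of the rack's front rail over the first gap from the left (as seen from the robot) and run it along the rail, without lifting it off, past the second gap to the third, and no farther. Then, with the fingertips, push the loose flat module along the tray and into that third gap until it is home against the back stop. Do not lift or tip the module, and leave the module in the fifth gap, the cylindrical logger and the wrench where they are.

Things in the scene. Friction and masses are not known exactly. Their poses are not given: they have to be found in the camera images.
- rack: dark steel chamber tray with a bright rack of five gaps side by side on its far part, fixed to the bench. A straight, level aluminium rail (327 mm long, 10 mm deep, 46 to 54 mm above the bench) runs across the front above the gaps. Origin: at bench level under the rail's front edge, middle of its length; x points into the gaps, away from the robot; y along the rail to the left seen from the robot; z up
- dividers (a point): middle of the foot of the back stop, on the tray. Six dividers 5 mm thick, 44 mm high over the bench, 64 mm apart between centres, with 7 mm round posts at their front ends, leave gaps 57 mm clear, open to the front and above (but for the rail); the rigid back stop, 40 mm high over the bench, closes them 72 mm behind the front line. Dark flush screw heads in the rail mark the dividers
- ledge (a point): middle of the tray's bare loading ledge in front of the rack, on its top face, 6 mm above the bench, level with the floor of the gaps. The ledge is 170 mm deep (from the rail's front edge towards the robot) and 350 mm wide, with no rim; axes as rack
- rail_1: the middle 16 mm of the rack's front rail over the first gap (counted from the left); origin on the rail's top face, middle of the gap, 54 mm above the bench; x and y axes as rack
- rail_2: the middle 16 mm of the rack's front rail over the second gap (counted from the left); origin on the rail's top face, middle of the gap, 54 mm above the bench; x and y axes as rack
- rail_3: the middle 16 mm of the rack's front rail over the third gap (counted from the left); origin on the rail's top face, middle of the gap, 54 mm above the bench; x and y axes as rack
- rail_4: the middle 16 mm of the rack's front rail over the fourth gap (counted from the left); origin on the rail's top face, middle of the gap, 54 mm above the bench; x and y axes as rack
- rail_5: the middle 16 mm of the rack's front rail over the fifth gap (counted from the left); origin on the rail's top face, middle of the gap, 54 mm above the bench; x and y axes as rack
- rail_1_2: the 8 mm of the front rail over the divider between the first and the second gap, the same unbroken rail; origin on its top face, above the divider, 54 mm above the bench; axes as rack
- rail_2_3: the 8 mm of the front rail over the divider between the second and the third gap, the same unbroken rail; origin on its top face, above the divider, 54 mm above the bench; axes as rack
- gap_3 (a point): mouth of the third gap from the left (the middle one of five): on the tray's top face, 6 mm above the bench, mid-gap, on the rack's front line; axes as rack. A module pushed home against the back stop has its origin 32 mm beyond this point along x, and its near end stands 8 mm proud of the rack's front
- module: loose radio module, a flat aluminium box 80 mm long (x), 50 mm wide (y), 28 mm high, with a grey lid and two 8 mm high brass jacks on its middle line; 0.15 to 0.31 kg, slides at 1 to 3 N. It lies flat on the loading ledge, to the left or right of the third gap, its long side roughly along the gaps (within 0.25 rad). Origin at the centre of its underside, z up
- neighbour: a second module, the same in every way, already home in the fifth (rightmost) gap, to be left alone; origin at the centre of its underside
- logger: temperature logger, an upright stainless cylinder 38 mm in diameter and 62 mm tall with a dark ring near the top, standing loose on the loading ledge on the other side of the third gap from the loose module, to be left alone; origin at the centre of its underside
- wrench: small open-ended wrench, 150 mm long, lying on the bench to the right of the tray, to be left alone; origin at the middle of its underside
There are look-alikes about, which are no part of the job. Leave any pink look-alike of the module alone.

How it is judged (in metres and radians):
On the way, in this order (a step that is already met when the one before it is completed fails the run):
1. a fingertip touches the front rail over the first gap (contact force between the fingers and rail_1 above 0.3 N), for 0.02 s.
2. a fingertip touches the front rail over the divider between the first and second gaps (contact force between the fingers and rail_1_2 above 0.3 N), for 0.02 s.
3. a fingertip touches the front rail over the second gap (contact force between the fingers and rail_2 above 0.3 N), for 0.02 s.
4. a fingertip touches the front rail over the divider between the second and third gaps (contact force between the fingers and rail_2_3 above 0.3 N), for 0.02 s.
5. a fingertip touches the front rail over the third gap (contact force between the fingers and rail_3 above 0.3 N), for 0.02 s.
6. the loose module is pushed home in the third gap (x of module in the frame of gap_3 between 0.0265 and 0.036 m and y of module in the frame of gap_3 between -0.007 and 0.007 m and z of module in the frame of gap_3 below 0.004 m and angle between module's own z axis and vertical below 0.06 rad and angle between the x axis of module and the x axis of rack, either way round below 0.16 rad), for 0.1 s.
At the end, for the whole second after the job is handed in: the loose module lies flat and still in the third gap, within 5 mm of the back stop; the other module has moved less than 10 mm, the logger less than 15 mm and is upright, the wrench has moved less than 20 mm (all of step 6 and linear speed of module below 0.01 m/s and distance of neighbour from where it was at the start of the episode below 0.01 m and distance of logger from where it was at the start of the episode below 0.015 m and angle between logger's own z axis and vertical below 0.15 rad and distance of wrench from where it was at the start of the episode below 0.02 m); the robot touches nothing.
It fails at once if the finger ran on to the rail over the fourth or the fifth gap (contact force between the fingers and rail_4 above 0.5 N or contact force between the fingers and rail_5 above 0.5 N).
It fails at once if the loose module was lifted or tipped (height (world z) of module above 0.016 m or angle between module's own z axis and vertical above 0.3 rad).
It fails at once if the other module, the logger or the wrench was disturbed (not (distance of neighbour from where it was at the start of the episode below 0.01 m) or not (distance of logger from where it was at the start of the episode below 0.015 m) or not (angle between logger's own z axis and vertical below 0.15 rad) or not (distance of wrench from where it was at the start of the episode below 0.02 m)).
It also fails if it takes over 70 s, if anything falls off the work surface, if the arm or the gripper's body presses on something with over 40 N, if the wrist force passes 120 N, or if a joint passes its speed limit or range.

### The arm

A 7-joint arm with a two-finger parallel gripper is mounted at the origin on the work surface. World frame = base frame: x ahead of the robot, y to its left, z up, the work surface at z = 0. Lengths are in mm, angles in rad, forces in N, time in s.
With the tool pointing down it reaches from about 400 to 900 mm from the base axis. Payload 5.6 kg.
Tool frame: the origin (TCP) lies midway between the tips of the shut fingers; the grasp point (between the pads) lies 19 mm behind it; x points along the fingers, y is the direction in which the jaws open and shut, and the axes are right-handed (so a half turn about x gives the same grasp; the last joint's range is limited). The gripper opens to 92 mm and grips with 3 to 60 N. Pads are 20 mm wide; open, the fingers measure 128 mm over their backs; the gripper's body (75 mm by 189 mm) begins 69 mm behind the grasp point.
Start: joints at [-1.262, 0.468, -0.012, 1.603, 0.006, 1.071, -0.056], TCP at [224.023, 610.182, 214.592] pointing down, gripper open.
Joint ranges: [-2.53, 2.53], [-0.31, 2.02], [-1.57, 1.55], [0.28, 2.44], [-1.29, 4.43], [0.15, 1.84], [-2.92, 2.92]. Speed limits (rad/s): [2.57, 2.57, 3.14, 3.14, 3.14, 3.14, 3.14].

### API

Orientations are given as a rotation vector (axis times angle).
In Python, from cell import robot, grip, kin, viewer gives the robot as it stands. Calls block until the motion is done:
- robot.movep(position, orientation): joint-space move of the TCP to a pose.
- robot.servo_line(position, feed=150, rotation=None): straight line of the TCP; rotation=None keeps the orientation; feed is the mean speed in mm/s.
- robot.goto_joints(angles): joint-space move.
- grip(opening, newtons=None): opening from 0.0 (shut) to 1.0 (fully open); newtons is the grip in N (None keeps the last); returns when the fingers have stopped.
- robot.hold(seconds).
- kin.ik(position, orientation): joint angles nearest the present ones, or None.
- robot.observe(): the state.
- viewer.read_camera(name): name is "scene" or "top"; returns the picture (400x640x3 uint8, red, green, blue); there is no depth.
- viewer.camera_info(name): a dict with "camera_matrix" (3x3 intrinsics, pixels), "R" (3x3) and "t" (3): a world point X has camera coordinates R X + t. Camera axes: x right, y down, z forward; pixel columns grow to the right and rows downward; lengths in mm; the calibration is good to about 2 mm. A picture is of the moment at which its call begins. camera_info takes no time and is no camera call.
A pose or a line that the arm cannot do raises robot.IKError and nothing moves.
- robot.job_done(): hands the job in, once; it reports no verdict.
Trained networks look in the newest picture that a camera, given by its name, has taken for a name from the list of things; names that differ only in an ending like _2 or _b are one class to them, and where a whole thing is asked for, a point or a joint stands for the part that bears it (a point fixed in the world has none). Each returns a list of dicts, best first, with "confidence" (0 to 1); they miss things now and then, are a little off and sometimes report something else, mostly with a low value. They report only what shows in the picture. A call takes as long as a camera call. They do not tell look-alikes from the thing itself.
- viewer.silhouettes(name, camera): "mask" (400x640 bool, what is visible of it).
- viewer.pinpoint(name, camera): "at" ([x, y, z] in mm, in the coordinates of the camera as it stood for that picture, good to about 4 mm: a listed point, or the origin of a listed thing).
The state is a dict: "t": time; "joints": joint angles; "joint_velocities": joint speeds; "joint_torque": joint torques, N m; "tcp_pos": TCP position; "tcp_rot": TCP orientation; "contact_force": force on the tool from outside, world axes, zero at the start; "wrist_torque": the same for the moment, N m; "grip_width": opening from 0.0 (shut) to 1.0 (fully open).
Only numpy, scipy, OpenCV 4.12 (cv2) and the standard library are available. Lean on these libraries where they do the work, as an engineer would, in place of code of your own. Each camera call takes 0.05 s, during which the arm holds its last target. There are 200 camera calls.

## Working session

There is one attempt and no reset: what is moved stays moved. The work goes in short steps, each a Python script; the robot and the scene stay as the last script left them, time stands still between calls to the robot, and variables do not carry over. Pictures are saved under pics/ and viewed, about 8 in all and at most 12, crops included, and the job is handed in when it is done.

```bash
mkdir -p pics
cat > h.py <<'E'
import numpy as np, cv2
from cell import robot, grip, kin, viewer
def snap(cam,fn=None):
    im=viewer.read_camera(cam)
    if fn: cv2.imwrite('pics/'+fn,im[:,:,::-1])
    return im
def c2w(cam,p):
    c=viewer.camera_info(cam); return np.array(c['R']).T@(np.array(p)-np.array(c['t']))
def ray(cam,u,v,z):
    c=viewer.camera_info(cam); R=np.array(c['R']);o=-R.T@np.array(c['t'])
    d=R.T@np.linalg.inv(np.array(c['camera_matrix']))@[u,v,1]
    return o+d*(z-o[2])/d[2]
def proj(cam,X):
    c=viewer.camera_info(cam);p=np.array(c['camera_matrix'])@(np.array(c['R'])@np.array(X)+np.array(c['t']));return p[:2]/p[2]
E
python3 - <<'E'
from h import *
np.set_printoptions(precision=1,suppress=True)
for cam in ['scene','top']:
    snap(cam,cam+'0.png')
    for n in ['rack','dividers','ledge','gap_3','rail_1','rail_3','module','logger','wrench']:
        for d in viewer.pinpoint(n,cam)[:5]: 
            w=c2w(cam,d['at']); print(cam,n,round(d['confidence'],2),w,proj(cam,w))
print(robot.observe())
E
```

```text
scene rack 0.9 [596.8 -19.3  -0.5] [359.2 197.3]
scene dividers 0.83 [667.8 -12.6   5.4] [386.2 206.3]
scene dividers 0.29 [ 555.  -342.4   -1.6] [273.1 293.8]
scene ledge 0.72 [510.  -17.8   3.7] [329.7 181.5]
scene gap_3 0.64 [594.9 -15.2   4.2] [359.5 194.7]
scene gap_3 0.47 [ 554.7 -341.5   -2.5] [273.3 293.6]
scene gap_3 0.37 [ 630.4 -144.     6. ] [347.7 239.2]
scene module 0.86 [ 503.8 -100.2    8.6] [311.1 201.9]
scene module 0.81 [ 372.  -348.5   -1.2] [204.9 256.3]
scene module 0.56 [ 334.9 -192.     0. ] [233.9 200.6]
scene logger 0.77 [510.4  59.7   4.4] [344.2 161.6]
scene wrench 0.68 [ 554.1 -339.6   -1.3] [273.5 292.5]
top rack 0.95 [592.8 -17.5   2.2] [277.4 174.3]
top dividers 0.91 [667.2 -20.6   5.9] [279. 146.]
top ledge 0.89 [509.7 -20.8   6.2] [278.  205.8]
top gap_3 0.57 [592.  -15.9   6.1] [276.7 174.3]
top module 0.9 [ 373.4 -349.1   -1.8] [404.7 259.7]
top module 0.76 [ 333.7 -194.9   -2.2] [344.8 274.8]
top module 0.68 [ 506.6 -101.1    4.3] [309.  207.3]
top logger 0.74 [510.5  59.9   1.5] [247.2 205.3]
top wrench 0.55 [ 554.9 -340.3   -0.7] [400.6 189.7]
{'t': 1.0, 'joints': array([-1.3,  0.5, -0. ,  1.6,  0. ,  1.1, -0.1]), 'joint_velocities': array([-0.,  0., -0.,  0.,  0., -0.,  0.]), 'joint_torque': array([  0. , -52. ,  -0. , -24.4,  -0.1,   0. ,   0. ]), 'tcp_pos': array([224. , 610.2, 214.6]), 'tcp_rot': array([ 0.3,  1.6, -0.3]), 'contact_force': array([-0.2, -0.2,  0.2]), 'wrist_torque': array([ 0. , -0. ,  0.1]), 'grip_width': 0.996567297808889}
```

```bash
ls; ls pics
```

```text
h.py
pics
scene0.png
top0.png
```

Run:
```python
import cv2
a=cv2.imread('pics/top0.png')[110:290,180:440]; cv2.imwrite('pics/top0c.png',cv2.resize(a,None,fx=3,fy=3,interpolation=cv2.INTER_CUBIC))
a=cv2.imread('pics/scene0.png')[110:310,180:440]; cv2.imwrite('pics/sc0c.png',cv2.resize(a,None,fx=3,fy=3,interpolation=cv2.INTER_CUBIC))
```

```text
(no output)
```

View pics/top0c.png

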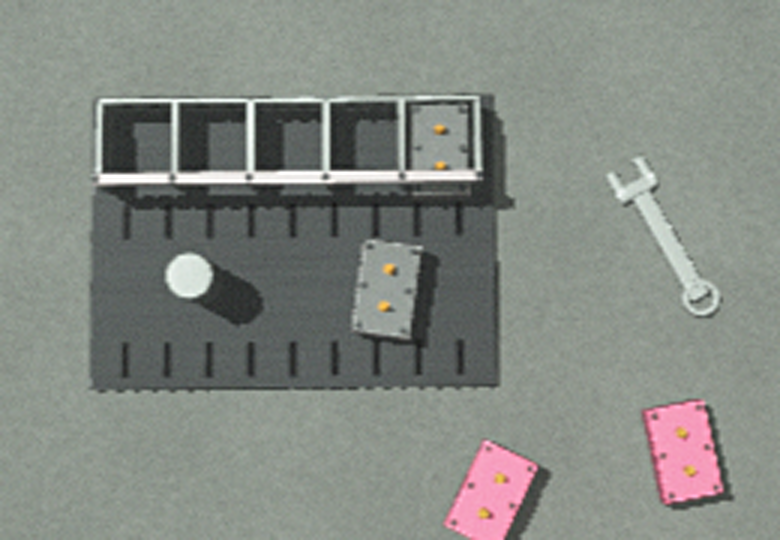

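View pics/sc0c.png

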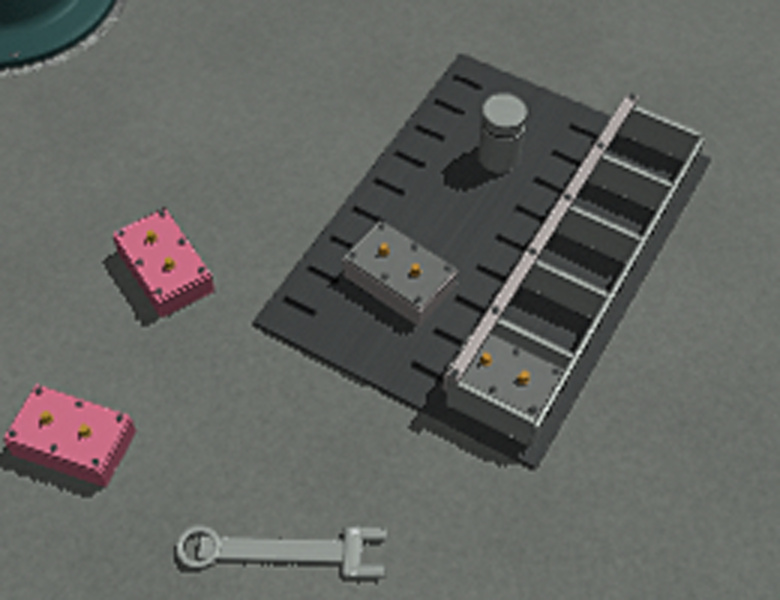

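The top picture shows the rail at crop row 178, with screws at columns 98 to 478. The grey module on the ledge is at (388,290), the logger at (190,275) and the wrench at (665,240). The two pink look-alikes are below. The scene picture agrees with this.

Run:
```python
from h import *
np.set_printoptions(precision=2,suppress=True)
a=cv2.imread('pics/top0.png',0).astype(float); s=cv2.imread('pics/scene0.png',0).astype(float)
def ref(im,u,v,r=2):
    u,v=int(round(u)),int(round(v)); p=im[v-r:v+r+1,u-r:u+r+1]; 
    w=np.clip(np.median(p)-p,0,None)**1; ys,xs=np.mgrid[v-r:v+r+1,u-r:u+r+1]
    return (w*xs).sum()/w.sum(),(w*ys).sum()/w.sum()
for cam,im,pts in [('top',a,[(98,178),(173,178),(249,178),(326,177),(402,177),(478,177)]),('scene',s,[(632,98),(600,145),(567,197),(532,251),(495,310)])]:
    P=np.array([ray(cam,180+x/3-.33,110+y/3-.33,54)[:2] for x,y in pts])
    print(cam,'eye',P.tolist()); i=np.arange(len(P)); print('fit y at idx2.5, spacing',np.polyfit(i,P[:,1],1),np.polyval(np.polyfit(i,P[:,1],1),2.5),'x slope/mid',np.polyfit(i,P[:,0],1),P[:,0].mean())
# rail bright band in top: rows profile at mid gaps
for c in [140,211,287,364,440]:
    u=180+c/3; col=a[160:178,int(u)]; print(int(u),col.astype(int))
for cam in ['scene','top']:
    viewer.read_camera(cam)
    for d in viewer.silhouettes('module',cam):
        m=d['mask'].astype(np.uint8); q=np.argwhere(m); c0=q.mean(0)
        W=np.array([ray(cam,x,y,34)[:2] for y,x in q],np.float32)
        (c,sz,an)=cv2.minAreaRect(W); print(cam,round(d['confidence'],2),c0,len(q),W.mean(0),c,sz,an)
```

```text
top eye [[596.7104902636147, 140.61950647097015], [597.2128231880374, 78.04124190137085], [597.7219863676489, 14.612096381117567], [599.0831625845362, -49.655703028650265], [599.5927450166234, -113.12327848067737], [600.1024610166614, -176.607489580761]]
fit y at idx2.5, spacing [-63.54 141.16] -17.68560438943834 x slope/mid [  0.73 596.59] 598.4039447395204
scene eye [[598.4102304191676, 141.78390235813583], [597.9497159884563, 78.77172646293832], [599.1486924639971, 14.261571191316989], [599.8226443213516, -48.878559557828225], [601.3225989968262, -112.96015875904186]]
fit y at idx2.5, spacing [-63.71 142.02] -17.26122407365193 x slope/mid [  0.77 597.79] 599.3307764379597
226 [102  95 100 100 102  95  91 117 247 246 252 111  87  98 107  95  58  46]
250 [ 97  95  97  98  94  88 105 221 240 240 254 106  88 103 100  58  49  49]
275 [ 99  99 108 100  99  87 113 254 237 235 254 118  88 100 101  55  44  45]
301 [ 97  93 100  94  93  81  93 251 236 239 183  89  86  92  97  52  46  45]
326 [149 150 155 162 197 187 139 231 235 240 116  73  72  79 110  67  57  50]
scene 0.69 [197.38 234.39]
[... 287 characters left out ...]
03.31] 901 [ 384.12 -357.32] (383.5855712890625, -357.1436767578125) (87.67341613769531, 56.33808898925781) 11.526918411254883
top 0.92 [260.03 407.54] 658 [ 373.83 -349.54] (373.96246337890625, -349.3894348144531) (79.02674102783203, 52.05515670776367) 11.850312232971191
top 0.8 [206.04 308.78] 632 [ 507.29 -101.34] (507.3968505859375, -101.29524993896484) (50.76170349121094, 80.87105560302734) 83.36642456054688
top 0.77 [274.74 343.22] 617 [ 336.33 -188.88] (336.5556640625, -189.31948852539062) (48.693458557128906, 77.60029602050781) 64.4730453491211
top 0.17 [202.26 244.62] 214 [515.56  61.12] (515.5659790039062, 61.02631759643555) (47.47273635864258, 34.221717834472656) 56.99368667602539
```

```bash
cat >> h.py <<'E'
from scipy.spatial.transform import Rotation as Ro
YAW=0.0115; RC=np.array([598.7,-17.5])   # rail centre line, mid length
ex=np.array([np.cos(YAW),np.sin(YAW)]); ey=np.array([-ex[1],ex[0]])
def rk(x,y,z):  # rack coords with x from the rail's centre line
    return np.r_[RC+x*ex+y*ey,z]
def down(yaw): # tool down, jaws along world angle yaw+90deg
    return Ro.from_matrix(np.c_[[0,0,-1],[-np.sin(yaw),np.cos(yaw),0],[np.cos(yaw),np.sin(yaw),0]]).as_rotvec()
def F(): return np.array(robot.observe()['contact_force'])
E
python3 - <<'E'
from h import *
np.set_printoptions(precision=2,suppress=True)
grip(0.0,20)
best=min([y for y in (YAW-np.pi/2,YAW+np.pi/2) if kin.ik(rk(0,128,130),down(y)) is not None],key=lambda y:np.abs(kin.ik(rk(0,128,130),down(y))-robot.observe()['joints']).max())
o=down(best); print('yaw',best)
robot.movep(rk(0,128,130),o)
robot.servo_line(rk(0,128,62),feed=80)
robot.hold(.2); b=F(); print('base',b,robot.observe()['tcp_pos'],rk(0,128,62))
z=62
while z>49:
    z-=0.5; robot.servo_line(rk(0,128,z),feed=20); f=F()-b
    if f[2]>3: break
print('contact z',z,f,robot.observe()['tcp_pos'],robot.observe()['t'])
E
```

```text
yaw -1.5592963267948965
base [-0.96  0.03 -0.09] [597.56 110.65  62.54] [597.23 110.49  62.  ]
contact z 54.0 [-1.    0.01  5.41] [597.29 110.49  54.48] 10.0
```

Run:
```python
from h import *
np.set_printoptions(precision=2,suppress=True)
b=np.array([-.96,.03,-.09]); z=53.8; log=[]
for y in np.r_[np.arange(123,1,-5),1]:
    robot.servo_line(rk(0,y,z),feed=40); s=robot.observe(); f=np.array(s['contact_force'])-b
    log.append(f'{y:.0f}:{f[2]:.1f}')
    if f[2]<4: z-=.3
    if f[2]>10: z+=.2
print(' '.join(log)); print(s['tcp_pos'],s['t'],f)
```

```text
123:6.5 118:5.9 113:6.1 108:5.8 103:7.3 98:6.5 93:6.2 88:5.4 83:6.4 78:6.1 73:5.5 68:6.6 63:6.3 58:6.5 53:6.5 48:6.8 43:6.3 38:6.5 33:6.3 28:7.0 23:6.6 18:6.2 13:7.0 8:7.4 3:7.0 1:7.9
[599.52 -14.73  54.46] 17.125 [-0.03  4.68  7.88]
```

Run:
```python
from h import *
np.set_printoptions(precision=2,suppress=True)
robot.servo_line(rk(0,1,110),feed=150)
m=np.array([507.3,-101.3]); o=down(-0.116)
robot.movep(np.r_[m,110],o); grip(1.0)
robot.servo_line(np.r_[m,12],feed=80)
robot.hold(.1); print(F())
grip(0.0,5); s=robot.observe(); print(s['grip_width']*92,s['contact_force'],s['tcp_pos'],s['t'])
snap('top'); 
for d in viewer.pinpoint('module','top')[:4]: print(d['confidence'],c2w('top',d['at']))
```

```text
[0.88 1.28 0.19]
49.74756601141186 [0.03 0.26 0.77] [ 507.26 -101.17   11.98] 22.4667
0.82 [ 337.34 -191.36   -1.24]
0.78 [ 372.35 -350.4    -2.01]
```

Run:
```python
from h import *
np.set_printoptions(precision=2,suppress=True)
robot.servo_line(rk(-75,-50,12),feed=50,rotation=down(YAW))
robot.servo_line(rk(-60,0,12),feed=50); s=robot.observe(); print(s['grip_width']*92,s['contact_force'],s['tcp_pos'])
robot.servo_line(rk(-37,0,12),feed=40); s=robot.observe(); print(s['grip_width']*92,s['contact_force'],s['tcp_pos'],s['t'])
grip(0.66)
robot.servo_line(rk(-37,0,110),feed=120)
robot.servo_line(rk(-140,0,110),feed=150)
robot.hold(.1); a=snap('top','top1.png')
s=snap('scene','sc1.png')
for d in viewer.silhouettes('module','top'):
    q=np.argwhere(d['mask']); W=np.array([ray('top',x,y,34)[:2] for y,x in q],np.float32); print(round(d['confidence'],2),cv2.minAreaRect(W))
c=np.hstack([cv2.resize(x[y0:y0+130,u:u+130],(400,400),interpolation=cv2.INTER_CUBIC) for x,y0,u in((a,110,210),(s,130,290))])
cv2.imwrite('pics/c1.png',c[:,:,::-1]); print(robot.observe()['t'])
```

```text
50.13667957634226 [-0.26  1.69 -0.29] [538.81 -17.72  12.  ]
50.11684970444762 [ 0.79 -0.38 -0.95] [562.02 -18.07  11.96] 25.375
0.81 ((559.1071166992188, -21.3193416595459), (74.7803955078125, 48.278724670410156), 1.1438589096069336)
0.76 ((337.2009582519531, -189.39991760253906), (49.349239349365234, 79.11444854736328), 65.416748046875)
0.66 ((374.66192626953125, -347.8537902832031), (81.69638061523438, 56.0786018371582), 11.405312538146973)Traceback (most recent call last):
  File "<stdin>", line 12, in <module>
  File "h.py", line 10, in ray
    c=viewer.camera_info(cam); R=np.array(c['R']);o=-R.T@np.array(c['t'])
ValueError: time passes only in moves, steps and waits
```

Run:
```python
import cv2,numpy as np
a=cv2.imread('pics/top1.png');s=cv2.imread('pics/sc1.png')
cv2.imwrite('pics/c1.png',np.hstack([cv2.resize(x[y0:y0+130,u:u+130],(400,400),interpolation=cv2.INTER_CUBIC) for x,y0,u in((a,110,210),(s,130,290))]))
```

```text
(no output)
```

View pics/c1.png

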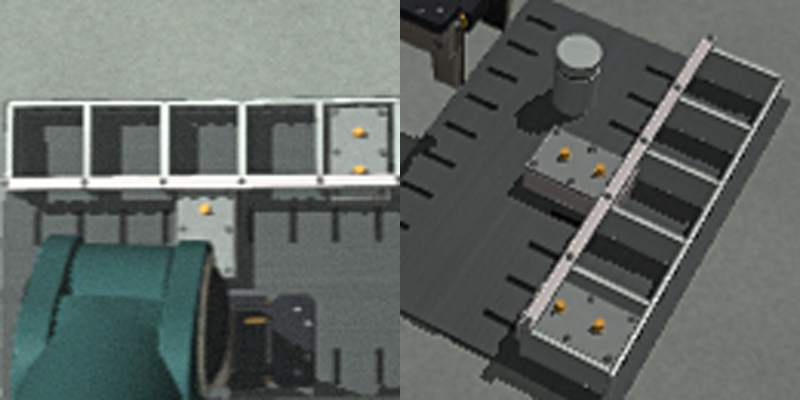

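The module is straight, flat and about 8 mm into the middle gap. In the left panel its edges are at columns 178 to 236, and the gap's screws are at 163 and 241. I'll now push its near face with two fingertips.

Run:
```python
from h import *
np.set_printoptions(precision=2,suppress=True)
grip(0.2,20)
robot.servo_line(rk(-115,0,110),feed=150)
robot.servo_line(rk(-115,0,13),feed=100)
robot.servo_line(rk(-92,0,13),feed=60)
robot.hold(.1); b=F(); log=[]; x=-92
while x<-18:
    x+=2 if x<-32 else .5
    robot.servo_line(rk(x,0,13),feed=30); f=F()-b; log.append(f'{x:.1f}:{f[0]:.1f}/{f[1]:.1f}')
    if -f[0]>9: break
s=robot.observe(); print(' '.join(log)); print(s['tcp_pos'],f,s['t'])
```

```text
-90.0:0.3/-0.5 -88.0:0.0/-0.4 -86.0:0.7/-0.6 -84.0:-0.6/-1.1 -82.0:0.5/-1.2 -80.0:-0.9/-0.0 -78.0:-0.3/-0.1 -76.0:-0.3/-0.2 -74.0:-0.4/-0.5 -72.0:0.2/-0.5 -70.0:0.5/-0.9 -68.0:0.2/-0.8 -66.0:-0.1/-0.5 -64.0:0.5/-1.4 -62.0:-0.3/0.2 -60.0:0.7/0.1 -58.0:0.2/-1.0 -56.0:0.2/-0.8 -54.0:-0.1/-1.1 -52.0:1.1/-1.2 -50.0:0.0/-0.4 -48.0:-0.1/-0.1 -46.0:1.4/0.2 -44.0:0.4/0.2 -42.0:1.3/-0.4 -40.0:0.6/-0.7 -38.0:0.7/-0.5 -36.0:1.0/-1.0 -34.0:0.8/-0.1 -32.0:-0.1/-1.0 -31.5:-0.3/-0.6 -31.0:-1.3/-0.3 -30.5:0.7/-2.5 -30.0:-1.1/-1.1 -29.5:0.1/-0.2 -29.0:-0.0/-0.3 -28.5:-0.3/-0.3 -28.0:0.8/-0.8 -27.5:-0.2/-1.1 -27.0:0.2/-0.6 -26.5:-0.3/-1.3 -26.0:-1.0/-0.2 -25.5:-0.5/-0.8 -25.0:-0.6/-1.0 -24.5:-0.4/-1.0 -24.0:-0.7/-0.5 -23.5:-0.4/-1.2 -23.0:-0.4/-0.9 -22.5:-0.4/-0.8 -22.0:-3.7/-0.5 -21.5:-5.3/-1.9 -21.0:-6.7/-1.4 -20.5:-7.2/-0.9 -20.0:-7.5/-0.4 -19.5:-9.2/-1.2
[576.19 -17.8   12.78] [-9.16 -1.23  8.39] 44.3667
```

Run:
```python
from h import *
np.set_printoptions(precision=2,suppress=True)
robot.servo_line(rk(-60,0,13),feed=60)
robot.servo_line(rk(-60,0,130),feed=150)
robot.servo_line(rk(-190,0,180),feed=200)
robot.hold(.2); a=snap('top','top2.png')
for d in viewer.pinpoint('module','top')[:5]: print(round(d['confidence'],2),c2w('top',d['at']))
s=snap('scene','sc2.png')
for n in ['module','logger','wrench']:
  for d in viewer.pinpoint(n,'scene')[:4]: print(n,round(d['confidence'],2),c2w('scene',d['at']))
print('target',rk(27,0,6),F(),robot.observe()['t'])
cv2.imwrite('pics/c2.png',np.hstack([cv2.resize(x[y0:y0+130,u:u+130],(400,400),interpolation=cv2.INTER_CUBIC) for x,y0,u in((a,110,210),(s,130,290))])[:,:,::-1])
```

```text
0.93 [622.01 -15.86   6.38]
0.92 [ 337.24 -193.16   -1.05]
0.58 [ 373.59 -353.98   -1.07]
module 0.95 [ 376.56 -352.02   -3.8 ]
module 0.94 [619.33 -17.2   10.62]
module 0.65 [ 334.72 -191.19   -0.39]
logger 0.77 [510.51  61.48   6.18]
wrench 0.82 [ 555.01 -339.21   -0.41]
target [625.7  -17.19   6.  ] [-0.26  0.34  0.55] 47.475
```

View pics/c2.png

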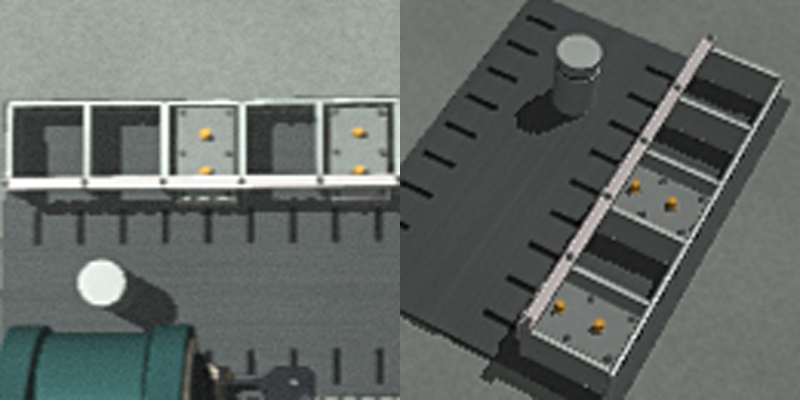

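Run:
```python
from h import *
robot.job_done()
```

```text
the job is handed in; nothing more can be done
```

I ran a fingertip along the rail from the first gap to the third, then put the loose module home in the third gap and handed the job in. `job_done()` reports no verdict.

- **Rail:** the finger set down over the first gap and ran past the second to the middle of the third without lifting. Every reading along the way showed 5.4 to 7.9 N of downward contact. It never went near the fourth gap.
- **Module to the gap:** I closed the fingers on the module at 5 N and slid it flat along the ledge to the third gap, squaring it up. This held it between the fingertips for that stretch instead of only pushing it. I did not raise it.
- **Push home:** I released it and pushed its near face with two fingertips until the force rose to about 9 N. That happened within 1 to 2 mm of where it should meet the back stop.

**Last checks:**
- The module's jacks line up with the neighbour's to about 1 mm in the picture, and the module lies straight and flat.
- The detector put the module's centre at x = 622 (top camera) and 619 (scene camera), against 626 expected. The second reading is outside the detector's own error of about 4 mm. The push force and the comparison with the neighbour both point to home, so I did not correct it.
- The logger and wrench showed no movement beyond measurement noise, the neighbour looked unmoved in the picture, and the arm was clear of everything.
- The clock was about 47.5 s at hand-in.
- At the end of the push there was about 8 N of upward force on the fingers. I did not explain it, but neither picture showed any tilt or lift.

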